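Prop the guard of the lamp trim and turn the knob to its stop

TASK

On the film inspection bench, prop open the sprung clear cover of the grey control box: raise it with the square prop bar and lay the bar in the slots of both posts, pressing it firmly home for a moment (with about 17 N, never over 25 N), so that the cover rests open on it when you let go. Then turn the knob under the cover clockwise as far as it goes. Leave the other things on the bench alone.

Things in the scene. Friction and masses are not known exactly. Their poses are not given: they have to be found in the camera images.
- box: Grey box fixed to the table, a well under a clear cover. Origin: centre of its underside; z up; x along the hinge. In mm: housing x -75..75, y -83..88, rim 66 high, walls 8; well floor 30 high, inside x -67..67, y -75..80. Two dark posts outside it, x 79..93 and -93..-79, y 52..88, 121 high, each with a slot open at the top, 15 wide, centred on y = 70, floor 98 high; round-topped prongs.
- hinge_mid (a point): Middle of the cover's hinge line (which runs along the box's x axis): box frame x 0, y 80, z 66.5 mm.
- slot_near (a point): Centre line of a fully seated bar in the slot of the post nearer the robot: box frame (-86, 70, 104) mm. Axes as the box's.
- slot_far (a point): The same for the other post: box frame (86, 70, 104) mm.
- cover (a joint): Opening of the clear cover, rad: 0 shut and level, 1.7 its limit. Flat plate 136 mm along the hinge, 5 thick, reaching 185 mm from the hinge to the box's -y; underside level with the hinge. Shut, its free edge juts 22 mm past the wall, 66 mm above the table: lift it from below. 0.16 kg; a spring (0.05 to 0.085 N m) also shuts it: it falls shut if let go. On the seated bar it rests at about 1.44.
- knob (a joint): Angle of the knob, rad: grows clockwise seen from above, from 0 to the hard stop at 1.1. Friction 0.08 N m. It stays where it is left.
- knob_grip (a point): On the knob's vertical axis, 50 mm above the table, the height to grip: box frame (0, -15, 50) mm. Black disc 50 mm across, 6 high, with a bar grip 44 long, 14 thick, 36 to 60 mm above the table; white line on its pointer end. At joint value q it points at angle (-1.021 - q) rad from the box's x axis in the box's xy plane (q = 0.55: straight to -y).
- bar: Loose square aluminium prop bar, 12 x 12 x 280 mm along its x, 0.11 kg; origin at its centre. Starts level on the wooden rest, underside 20 mm above the table, -x end nearer the robot and overhanging by 75 mm. Seated it lies across both slots, within 45 mm of central, its centre 104 mm high; the seats hardly give (about 0.2 mm/N). Held 95 mm from its centre by the -x end, the gripper stays clear of the cover.
- rest: Low wooden rest fixed to the table, 200 x 40 mm, two blocks 24 mm long and 20 mm high at x = -45 and +105 mm; origin on the table, under the middle of the bar at the start; x along the bar.
- tin: Loose round film tin, 100 mm across, 22 mm high; bystander; origin under its centre.
- loupe: Loose black magnifier, 42 mm across, 45 mm high; bystander; origin under its centre.
- core: Loose film core ring, 50 mm across, 16 mm high; bystander; origin under its centre.
- mug: Loose white mug, 76 mm across, 90 mm high; bystander; origin under its centre.
- pencil: Loose wooden pencil, 120 x 9 x 9 mm; bystander; origin under its centre.
- tape: Loose black tape dispenser, 60 x 130 mm, 93 mm high; bystander; origin under its centre.
- cleaner: Loose white bottle, 60 mm across, 150 mm high; bystander; origin under its centre.

How it is judged:
By the outcome, as a careful person would: the job done as asked, in the order asked, and still so for the second after the job is handed in, with the robot touching nothing.
It also fails if it takes over 72 s, if anything falls off the work surface, if the arm or the gripper's body presses on something with over 40 N, if the wrist force passes 120 N, or if a joint passes its speed limit or range.

ROBOT

A 7-joint arm with a two-finger parallel gripper is mounted at the origin on the work surface. World frame = base frame: x ahead of the robot, y to its left, z up, the work surface at z = 0. Lengths are in m, angles in rad, forces in N, time in s.
With the tool pointing down it reaches from about 0.4 to 0.85 m from the base axis. Payload 4.5 kg.
Tool frame: the origin (TCP) lies midway between the tips of the shut fingers; the grasp point (between the pads) lies 19 mm behind it; x points along the fingers, z is the direction in which the jaws open and shut, and the axes are right-handed (so a half turn about x gives the same grasp; the last joint's range is limited). The gripper opens to 85 mm and grips with 20 to 120 N. Pads are 22 mm wide; open, the fingers measure 114 mm over their backs; the gripper's body (76 mm by 85 mm) begins 54 mm behind the grasp point. The pads swing forward as they close: fully open they stand 13 mm farther back than shut.
Start: joints at [1.363, 0.689, -0.195, 1.565, 0.157, 0.902, -0.215], TCP at [0.15, -0.607, 0.231] pointing down, gripper open.
Joint ranges: [-3.01, 3.01], [-0.46, 2.08], [-1.47, 1.51], [0.13, 2.56], [-1, 4.14], [0.04, 2.09], [-2.66, 2.66]. Speed limits (rad/s): [2.57, 2.57, 3.14, 3.14, 3.14, 3.14, 3.14].

INTERFACE

Orientations are given as a 3x3 rotation matrix whose columns are the frame's x, y, z axes.
In Python, from station import * gives the robot as it stands.
- The arm moves only by the tool carry_out, never from a script. Its argument "plan" is a list of rows, each a list of 7 numbers: the shift along the tool's x, y, z in m, then the turn, a rotation vector about the tool's x, y, z in degrees, then the opening, from 0 (shut) to 1 (fully open). A call has exactly 10 rows; each row is the pose to reach, as a shift and turn from the pose commanded when the call began, along the tool's axes at that moment; what a row does not reach only later rows make up. A row lasts 1/12 s, in which the tool goes at most 41.7 mm and 7.16 degrees, less where a joint would pass 70% of its speed; a pose out of reach is approached as far as the arm can. A call with a gripper value outside its range is refused whole. The fingers move at their own pace and stop on an object; "grip_force" is the grip in N (left out, the last holds). Time passes only in rows, so rows that repeat a pose let the fingers close, or fill a call up. It gives the time, the measured TCP pose, the force and the opening at its end, in the units of the state.
- get_state(): the state, without advancing time (a new reading comes with each control period).
- read_camera(name): name is "scene" or "top" or "wrist"; returns (picture, depth): 384x512x3 uint8, red, green, blue; 384x512 float32, m along the optical axis (not along the pixel's ray), 0 where there is no reading.
- camera_info(name): a dict with "intrinsics" (3x3 intrinsics, pixels), "k1" (the pictures are not rectified: a ray, as slopes to the right and down, at radius r is drawn at 1 + k1 r^2 times it, then the intrinsics apply), "R" (3x3) and "t" (3): a world point X has camera coordinates R X + t. Camera axes: x right, y down, z forward; pixel columns grow to the right and rows downward; lengths in m; the calibration is good to about 2 mm. A picture is of the moment at which its call begins: read the wrist's pose just before it. camera_info takes no time and is no camera call; for the wrist camera it gives the pose at the moment of the call.
- finish_job(): hands the job in, once; it reports no verdict.
Trained networks look in the newest picture that a camera, given by its name, has taken for a name from the list of things; names that differ only in an ending like _2 or _b are one class to them, and where a whole thing is asked for, a point or a joint stands for the part that bears it (a point fixed in the world has none). Each returns a list of dicts, best first, with "conf" (0 to 1); they miss things now and then, are a little off and sometimes report something else, mostly with a low value. They report only what shows in the picture. A call takes as long as a camera call.
- cut_out(target, camera): "region" (384x512 bool, what is visible of it).
- pinpoint(target, camera): "at" ([x, y, z] in m, in world coordinates, good to about 4 mm: a listed point, or the origin of a listed thing).
The state is a dict: "time": time; "q": joint angles; "dq": joint speeds; "effort": joint torques, N m; "tool_pos": TCP position; "tcp_rot": TCP orientation; "wrist_force": force on the tool from outside, world axes, zero at the start; "wrist_torque": the same for the moment, N m; "finger_gap": finger opening in m.
Only numpy, scipy, OpenCV 4.12 (cv2) and the standard library are available. Lean on these libraries where they do the work, as an engineer would, in place of code of your own. Each camera call takes 0.05 s, during which the arm holds its last target. There are 200 camera calls.

## Working session

There is one attempt and no reset: what is moved stays moved. The work goes in short steps, Python scripts to look and compute and a tool call to move; the robot and the scene stay as the last step left them, time stands still between calls to the robot, and variables do not carry over. Pictures are saved under pics/ and viewed, about 8 in all and at most 12, crops included, and the job is handed in when it is done.

Besides the shell and the picture viewer there is one more tool, called after "Call:" by a JSON object that holds its "method" and its "body". carry_out: Moves the arm, as the interface text tells. Its arguments: {"type":"object","properties":{"plan":{"type":"array","items":{"type":"array","items":{"type":"number"}}},"grip_force":{"type":"number"}},"required":["plan"]}

```bash
ls; mkdir -p pics
python3 - <<'E'
from station import *
import cv2,numpy as np
s=get_state()
for k in s: print(k,np.round(s[k],3).tolist())
for c in ["scene","top"]:
    p,d=read_camera(c); cv2.imwrite(f"pics/{c}0.png",p[:,:,::-1])
    i=camera_info(c); print(c,{k:np.round(v,3).tolist() for k,v in i.items()})
    for n in ["box","hinge_mid","slot_near","slot_far","knob_grip","bar","rest","tin","loupe","core","mug","pencil","tape","cleaner"]:
        r=pinpoint(n,c); print(n,[(np.round(a["at"],4).tolist(),round(a["conf"],2)) for a in r[:2]])
a=cv2.imread("pics/scene0.png");b=cv2.imread("pics/top0.png")
cv2.imwrite("pics/both.png",np.hstack([a,b])[:, :])
E
```

```text
pics
time 0.0
q [1.363, 0.69, -0.195, 1.566, 0.157, 0.903, -0.215]
dq [-0.002, 0.0, 0.0, 0.001, -0.003, -0.0, -0.001]
effort [-0.0, -53.961, -1.267, -15.854, 0.009, 0.01, -0.0]
tool_pos [0.149, -0.606, 0.23]
tcp_rot [[-0.001, 0.971, 0.24], [0.002, 0.24, -0.971], [-1.0, -0.0, -0.002]]
wrist_force [0.815, -0.078, -0.015]
wrist_torque [-0.01, -0.05, 0.038]
finger_gap 0.085
scene {'intrinsics': [[486.999, 0.0, 255.633], [0.0, 486.999, 192.909], [0.0, 0.0, 1.0]], 'k1': 0.019, 'R': [[-0.275, 0.961, -0.016], [0.77, 0.21, -0.602], [-0.576, -0.178, -0.798]], 't': [0.202, -0.377, 1.846]}
box [([0.6073, 0.0323, -0.0016], 0.87)]
hinge_mid [([0.6123, 0.1183, 0.0629], 0.95), ([0.6914, 0.0933, 0.1041], 0.67)]
slot_near [([0.5261, 0.117, 0.1023], 0.86)]
slot_far [([0.6906, 0.0917, 0.1031], 0.84), ([0.3833, 0.3029, -0.0052], 0.54)]
knob_grip [([0.5973, 0.0152, 0.0518], 0.59)]
bar [([0.5899, -0.2542, 0.0262], 0.62), ([0.5537, -0.4875, -0.0003], 0.54)]
rest [([0.5955, -0.2544, 0.0018], 0.63)]
tin [([0.7948, -0.0159, 0.0039], 0.86), ([0.692, 0.094, 0.1045], 0.72)]
loupe [([0.3831, 0.3052, -0.0003], 0.61
[... 516 characters left out ...]
0.0005], 0.63)]
hinge_mid [([0.6116, 0.1108, 0.0686], 0.62)]
slot_near [([0.526, 0.116, 0.1026], 0.79)]
slot_far [([0.6978, 0.0936, 0.1038], 0.68)]
knob_grip [([0.598, 0.0211, 0.0509], 0.61)]
bar [([0.5908, -0.2539, 0.029], 0.7)]
rest []
tin [([0.7945, -0.0183, -0.0028], 0.65)]
loupe [([0.376, 0.3057, -0.0022], 0.66), ([0.4539, -0.4133, -0.0033], 0.25)]
core [([0.4515, -0.4079, -0.003], 0.69), ([0.7919, -0.0155, -0.0017], 0.66)]
mug [([0.5576, -0.4856, 0.004], 0.84), ([0.5939, -0.2492, 0.0021], 0.45)]
pencil [([0.367, -0.0617, 0.003], 0.6)]
tape [([0.6706, 0.3716, 0.0021], 0.74), ([0.5915, -0.2556, 0.0258], 0.18)]
cleaner [([0.6601, -0.3787, -0.0037], 0.94), ([0.593, -0.2528, 0.0312], 0.35)]
```

View pics/scene0.png

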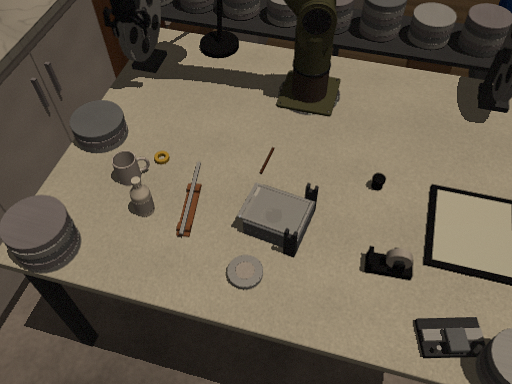

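View pics/top0.png

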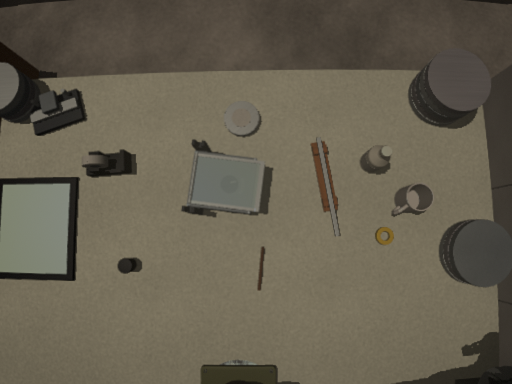

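The scene view shows the box at about (278,213), its posts at (312,195) and (291,240), and the bar on its rest from (198,163) to (181,233). In the top view the box is at about (228,182), and the bar runs from (319,138) to (337,235). Nothing stands close to the bar or the box. Next I'll measure the bar and box poses.

```bash
cat > h.py <<'E'
from station import *
import cv2,numpy as np
from scipy.spatial.transform import Rotation as Ro
def cam(c):
    i=camera_info(c); return np.array(i["intrinsics"]),np.array([i["k1"],0,0,0.]),np.array(i["R"]),np.array(i["t"])
def slopes(c,uv):
    K,D,R,t=c; return cv2.undistortPoints(np.asarray(uv,float).reshape(-1,1,2),K,D).reshape(-1,2)
def onplane(c,uv,z):
    K,D,R,t=c; s=slopes(c,uv); d=np.c_[s,np.ones(len(s))]@R; o=-R.T@t
    return o+d*((z-o[2])/d[:,2])[:,None]
def cloud(c,mask,dep):
    K,D,R,t=c; v,u=np.nonzero(mask&(dep>0)); s=slopes(c,np.c_[u,v]); d=dep[v,u]
    return (np.c_[s,np.ones(len(s))]*d[:,None]-t)@R
def proj(c,X):
    K,D,R,t=c; return cv2.projectPoints(np.asarray(X,float).reshape(-1,1,3),cv2.Rodrigues(R)[0],t,K,D)[0].reshape(-1,2)
def yawR(deg):   # tool down, tool y at yaw deg
    a=np.radians(deg); y=np.array([np.cos(a),np.sin(a),0]); x=np.array([0,0,-1.]); return np.c_[x,y,np.cross(x,y)]
def go(p0,R0,p,R):  # row from pose 0 to pose
    return np.round(np.r_[R0.T@(np.array(p)-p0), Ro.from_matrix(R0.T@R).as_rotvec(degrees=True)],4).tolist()
def st():
    s=get_state(); return np.array(s["tool_pos"]),np.array(s["tcp_rot"]),s
E
python3 - <<'E'
from h import *
for c in ["scene","top"]:
    p,d=read_camera(c);C=cam(c)
    r=cut_out("bar",c)
    if r:
        m=np.array(r[0]["region"]);P=cloud(C,m,d)
        print(c,r[0]["conf"],m.sum(),"z pct",np.percentile(P[:,2],[5,25,50,75,95]).round(4))
        v,u=np.nonzero(m); Q=onplane(C,np.c_[u,v],0.032)
        for nm,A in(("depth",P[P[:,2]>.024]),("plane",Q)):
            A=A[:,:2]; (cx,cy),(w,h),a=cv2.minAreaRect(A.astype(np.float32))
            l=cv2.fitLine(A.astype(np.float32),cv2.DIST_HUBER,0,.01,.01).ravel(); 
            print(nm,"rect",round(cx,4),round(cy,4),round(w,4),round(h,4),"yaw",np.degrees(np.arctan2(l[1],l[0])).round(2),"linept",l[2:].round(4))
    for n in ["box","slot_near","slot_far","hinge_mid","knob_grip","bar"]:
        a=[]
        for k in range(3):
            read_camera(c); a+=[x["at"] for x in pinpoint(n,c)[:1]]
        print(n,np.mean(a,0).round(4),np.std(a,0).round(4))
E
```

```text
scene 0.54 235 z pct [0.0257 0.0316 0.034  0.0359 0.0381]
depth rect 0.584 -0.2547 0.2573 0.0143 yaw 9.3 linept [ 0.5753 -0.2554]
plane rect 0.5832 -0.2538 0.2564 0.0151 yaw 9.01 linept [ 0.572  -0.2562]
box [ 0.6066  0.0335 -0.0014] [0.0014 0.0012 0.0017]
slot_near [0.5257 0.1147 0.102 ] [0.0021 0.0016 0.001 ]
slot_far [0.6927 0.0925 0.105 ] [0.0014 0.0007 0.0012]
hinge_mid [0.6137 0.1124 0.0659] [0.0007 0.0006 0.0016]
knob_grip [0.5957 0.0197 0.0517] [0.0005 0.0009 0.0014]
bar [ 0.591  -0.2529  0.0261] [0.0008 0.0018 0.0013]
top 0.88 408 z pct [0.0283 0.0311 0.0325 0.0336 0.0352]
depth rect 0.5925 -0.2517 0.2697 0.0125 yaw 9.23 linept [ 0.5967 -0.2505]
plane rect 0.5921 -0.251 0.2693 0.0153 yaw 9.23 linept [ 0.5979 -0.2505]
box [ 6.024e-01  3.410e-02 -3.000e-04] [0.0007 0.0011 0.0013]
slot_near [0.5255 0.1151 0.1039] [0.001  0.0013 0.0006]
slot_far [0.6987 0.0933 0.103 ] [0.001  0.0019 0.0004]
hinge_mid [0.5702 0.113  0.0867] [0.0417 0.0023 0.0157]
knob_grip [0.5994 0.0203 0.0496] [0.0016 0.0002 0.0014]
bar [ 0.5907 -0.2534  0.0288] [0.0012 0.0013 0.0009]
```

Run:
```python
from h import *
p,R,s=st()
p0=np.array([.15,-.607,.231])
for p1 in ([.498,-.268,.22],[.498,-.268,.16]): print(go(p0,R,p1,yawR(9.2)))
```

```text
[0.011, 0.4191, -0.2458, 4.6555, 0.0054, -0.0007]
[0.071, 0.4191, -0.2458, 4.6555, 0.0054, -0.0007]
```

Call:
{"method": "carry_out", "body": {"plan": [[0.0, 0.03, -0.018, 0.5, 0, 0, 1], [0.0, 0.065, -0.038, 1, 0, 0, 1], [0.0, 0.1, -0.058, 1.5, 0, 0, 1], [0.0, 0.135, -0.079, 2, 0, 0, 1], [0.0, 0.17, -0.1, 2.5, 0, 0, 1], [0.0, 0.205, -0.12, 3, 0, 0, 1], [0.0, 0.24, -0.14, 3.5, 0, 0, 1], [0.0, 0.275, -0.16, 4, 0, 0, 1], [0.0, 0.31, -0.18, 4.6, 0, 0, 1], [0.0, 0.34, -0.2, 4.6, 0, 0, 1]], "grip_force": 100}}

```text
time: 6.13
tool_pos: [0.4343, -0.3292, 0.2316]
tcp_rot: [[0.002, 0.987, 0.162], [-0.0, 0.162, -0.987], [-1.0, 0.002, 0.0]]
wrist_force: [0.3, -0.2, 0.5]
finger_gap: 0.0853
```

Call:
{"method": "carry_out", "body": {"plan": [[0.015, 0.03, -0.018, 0, 0, 0, 1], [0.03, 0.055, -0.034, 0, 0, 0, 1], [0.05, 0.073, -0.043, 0, 0, 0, 1], [0.071, 0.08, -0.046, 0, 0, 0, 1], [0.071, 0.08, -0.046, 0, 0, 0, 1], [0.071, 0.08, -0.046, 0, 0, 0, 1], [0.071, 0.08, -0.046, 0, 0, 0, 1], [0.071, 0.08, -0.046, 0, 0, 0, 1], [0.071, 0.08, -0.046, 0, 0, 0, 1], [0.071, 0.08, -0.046, 0, 0, 0, 1]]}}

```text
time: 6.97
tool_pos: [0.5033, -0.274, 0.1614]
tcp_rot: [[0.001, 0.987, 0.159], [-0.001, 0.159, -0.987], [-1.0, 0.001, 0.001]]
wrist_force: [0.9, -0.1, -0.5]
finger_gap: 0.0853
```

Run:
```python
from h import *
p,R,s=st(); C=cam("wrist"); im,d=read_camera("wrist"); cv2.imwrite("pics/w1.png",im[:,:,::-1])
print(p.round(4),R.round(3).tolist(),s["q"],C)
r=cut_out("bar","wrist")
for x in r[:1]:
    m=np.array(x["region"]);P=cloud(C,m,d);A=P[P[:,2]>.028]
    l=cv2.fitLine(A[:,:2].astype(np.float32),cv2.DIST_HUBER,0,.01,.01).ravel()
    print(x["conf"],m.sum(),np.percentile(P[:,2],[5,25,50,75,95]).round(4),cv2.minAreaRect(A[:,:2].astype(np.float32)),np.degrees(np.arctan2(l[1],l[0])),l)
```

```text
[ 0.5033 -0.274   0.1614] [[0.001, 0.987, 0.159], [-0.001, 0.159, -0.987], [-1.0, 0.001, 0.001]] [ 0.47963845  0.71144294 -0.10487687  1.79795214  0.11604847  0.63645609
 -1.10412312] (array([[335.7892684 ,   0.        , 260.50017548],
       [  0.        , 335.7892684 , 190.27003913],
       [  0.        ,   0.        ,   1.        ]]), array([-0.10074304,  0.        ,  0.        ,  0.        ]), array([[ 0.15957917, -0.98718425,  0.00132285],
       [-0.94512157, -0.15239243,  0.28900133],
       [-0.28509597, -0.04736885, -0.95732778]]), array([-0.35130012,  0.41803375,  0.44287602]))
0.89 3516 [0.0301 0.031  0.0315 0.032  0.0327] ((0.5485684871673584, -0.25923529267311096), (0.18840338289737701, 0.011613188311457634), 9.088461875915527) 9.0801325 [ 0.9874686   0.15781568  0.55591244 -0.25836155]
```

View pics/w1.png

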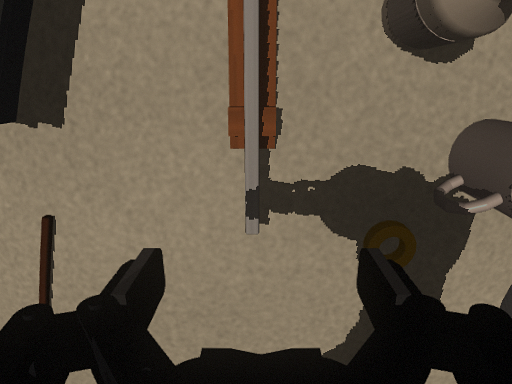

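The wrist view shows the bar's near end at about (252,234), clear of the rest (which ends near row 148). The jaw midline is at about column 260, so the tool needs to move 7 mm in +y, then go down and grip.

Call:
{"method": "carry_out", "body": {"plan": [[0.02, -0.002, -0.0074, 0, 0, 0, 0.6], [0.045, -0.002, -0.0074, 0, 0, 0, 0.6], [0.075, -0.002, -0.0074, 0, 0, 0, 0.6], [0.105, -0.002, -0.0074, 0, 0, 0, 0.6], [0.13, -0.002, -0.0074, 0, 0, 0, 0.6], [0.145, -0.002, -0.0074, 0, 0, 0, 0.6], [0.151, -0.002, -0.0074, 0, 0, 0, 0.6], [0.151, -0.002, -0.0074, 0, 0, 0, 0.6], [0.151, -0.002, -0.0074, 0, 0, 0, 0.3], [0.151, -0.002, -0.0074, 0, 0, 0, 0]], "grip_force": 110}}

```text
time: 7.9
tool_pos: [0.5012, -0.2665, 0.0105]
tcp_rot: [[0.002, 0.987, 0.161], [-0.001, 0.161, -0.987], [-1.0, 0.002, 0.001]]
wrist_force: [0.6, -0.7, 0.2]
finger_gap: 0.0281
```

Call:
{"method": "carry_out", "body": {"plan": [[0, 0, 0, 0, 0, 0, 0], [0, 0, 0, 0, 0, 0, 0], [0, 0, 0, 0, 0, 0, 0], [0, 0, 0, 0, 0, 0, 0], [-0.01, 0, 0, 0, 0, 0, 0], [-0.02, 0, 0, 0, 0, 0, 0], [-0.03, 0, 0, 0, 0, 0, 0], [-0.04, 0, 0, 0, 0, 0, 0], [-0.05, 0, 0, 0, 0, 0, 0], [-0.05, 0, 0, 0, 0, 0, 0]]}}

```text
time: 8.73
tool_pos: [0.5016, -0.2667, 0.0617]
tcp_rot: [[0.003, 0.987, 0.161], [-0.002, 0.161, -0.987], [-1.0, 0.003, 0.002]]
wrist_force: [1.3, -0.3, -0.7]
finger_gap: 0.0097
```

Run:
```python
from h import *
p,R,s=st(); C=cam("wrist"); im,d=read_camera("wrist"); cv2.imwrite("pics/w2.png",im[:,:,::-1])
print(s["time"],p.round(4),R.round(3).tolist(),s["q"].round(3),s["finger_gap"],s["wrist_torque"])
r=cut_out("bar","wrist")
for x in r[:1]:
    m=np.array(x["region"]);P=cloud(C,m,d)
    L=(P-p)@R  # tool frame
    print(x["conf"],m.sum())
    for a in np.arange(-.06,.26,.04):
        k=(L[:,1]>a)&(L[:,1]<a+.04)
        if k.sum()>5: print(round(a+.02,3),np.median(L[k],0).round(4),np.percentile(L[k][:,0],[10,90]).round(4),k.sum())
```

```text
8.7333 [ 0.5016 -0.2667  0.0617] [[0.003, 0.987, 0.161], [-0.002, 0.161, -0.987], [-1.0, 0.003, 0.002]] [ 0.451  0.865 -0.075  1.869  0.144  0.41  -1.139] 0.009738830506571353 [ 0.04277319  0.08970351 -0.04548659]
0.97 10578
-0.04 [-0.0205 -0.0294  0.    ] [-0.0212 -0.0198] 877
0.0 [-0.0205  0.0025  0.    ] [-0.0212 -0.0197] 1999
0.04 [-0.0203  0.0411  0.0004] [-0.0211 -0.0195] 3119
0.08 [-0.0202  0.0811  0.0004] [-0.021  -0.0193] 4024
0.12 [-0.02    0.1024  0.0004] [-0.0211 -0.019 ] 523
```

Run:
```python
from h import *
im,d=read_camera("scene"); C=cam("scene"); p,R,s=st()
u,v=proj(C,p)[0]; print(u,v, "cam at", proj(C,-cam("wrist")[2].T@cam("wrist")[3]))
u,v=int(u),int(v)
c=im[max(v-130,0):v+40,max(u-80,0):u+120,::-1]
cv2.imwrite("pics/s2.png",cv2.resize(c,None,fx=3.5,fy=3.5,interpolation=cv2.INTER_CUBIC))
```

```text
195.42971982295248 166.97765116307338 cam at [[184.67786942 154.99637605]]
```

View pics/s2.png

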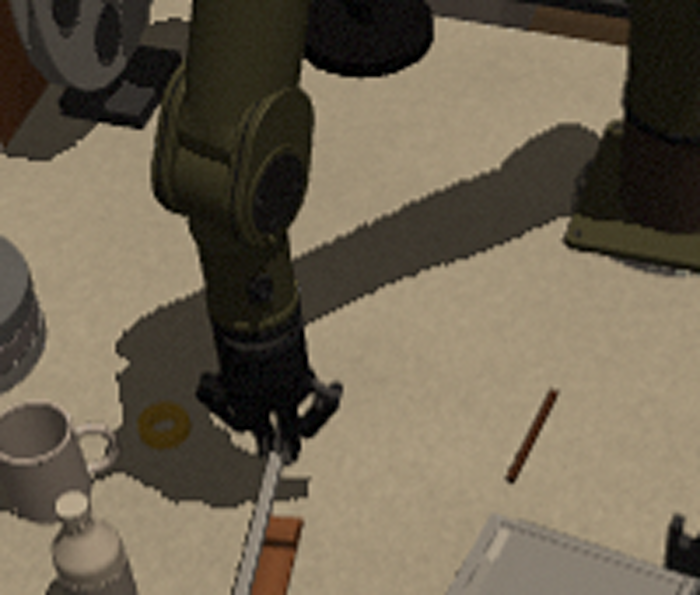

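The view shows the gripper holding the bar squarely near its end. No camera bracket shows that could hit the cover, and the pencil is well clear. Next I'll hover beside the box with the bar aligned.

```bash
cat >> h.py <<'E'
BAR=np.array([-.0145,.0934,.0002])
BO=np.array([.6022,.0343]);BY=-7.4
def b2w(x,y,z,mm=True):
    a=np.radians(BY);c,s_=np.cos(a),np.sin(a); x,y,z=x/1e3,y/1e3,z/1e3
    return np.array([BO[0]+c*x-s_*y,BO[1]+s_*x+c*y,z])
def tcpbar(x,y,z):
    R=yawR(BY); return b2w(x,y,z)-R@BAR,R
E
python3 - <<'E'
from h import *
p,R,s=st()
for b in ((-30,-140,110),): P,Q=tcpbar(*b); print(P,go(p,R,P,Q))
E
```

```text
[ 0.46182215 -0.08844225  0.0955    ] [-0.0361, -0.0094, -0.1814, 16.6571, 0.0024, -0.0043]
```

Call:
{"method": "carry_out", "body": {"plan": [[-0.02, -0.001, -0.01, 1, 0, 0, 0], [-0.035, -0.002, -0.03, 3, 0, 0, 0], [-0.036, -0.004, -0.055, 5.5, 0, 0, 0], [-0.036, -0.005, -0.08, 8, 0, 0, 0], [-0.036, -0.006, -0.105, 10.5, 0, 0, 0], [-0.036, -0.007, -0.13, 13, 0, 0, 0], [-0.036, -0.008, -0.155, 15, 0, 0, 0], [-0.036, -0.009, -0.175, 16.6, 0, 0, 0], [-0.036, -0.0094, -0.1814, 16.6, 0, 0, 0], [-0.036, -0.0094, -0.1814, 16.6, 0, 0, 0]]}}

```text
time: 9.72
tool_pos: [0.4613, -0.0865, 0.0949]
tcp_rot: [[-0.002, 0.992, -0.123], [0.001, -0.123, -0.992], [-1.0, -0.002, -0.001]]
wrist_force: [0.4, -0.7, -0.6]
finger_gap: 0.0097
```

Run:
```python
from h import *
p,R,s=st(); C=cam("wrist"); im,d=read_camera("wrist"); cv2.imwrite("pics/w3.png",im[:,:,::-1])
print(s["time"],p.round(4),R.round(4).tolist(),s["q"].round(3),s["finger_gap"])
for n in ["slot_near","slot_far","knob_grip","hinge_mid","box"]:
    r=pinpoint(n,"wrist"); print(n,[(np.round(a["at"],4).tolist(),round(a["conf"],2)) for a in r[:1]])
r=cut_out("bar","wrist")
m=np.array(r[0]["region"]);P=cloud(C,m,d);L=(P-p)@R
for a in np.arange(-.06,.26,.04):
    k=(L[:,1]>a)&(L[:,1]<a+.04)
    if k.sum()>5: print(round(a+.02,3),np.median(L[k],0).round(4),k.sum())
print(proj(C,[b2w(x,y,66) for x,y in((-75,-83),(75,-83),(-68,-105),(68,-105),(-75,88))]).round(0).tolist(), proj(C,[b2w(-86,70,104),b2w(86,70,104)]).round().tolist())
```

```text
9.7167 [ 0.4613 -0.0865  0.0949] [[-0.0017, 0.9923, -0.1235], [0.001, -0.1235, -0.9923], [-1.0, -0.0018, -0.0008]] [ 0.072  0.743  0.025  2.146 -0.07   0.255 -1.537] 0.009735208308676052
slot_near []
slot_far []
knob_grip [([0.598, 0.0182, 0.0496], 0.56)]
hinge_mid []
box [([0.6034, 0.0323, 0.0028], 0.96)]
-0.04 [-0.0205 -0.0292 -0.0003] 923
0.0 [-0.0205  0.0023 -0.0002] 2058
0.04 [-0.0204  0.0413  0.0001] 3173
0.08 [-0.0202  0.0811  0.0001] 4054
0.12 [-2.010e-02  1.024e-01  1.000e-04] 534
[[155.0, 142.0], [146.0, -168.0], [196.0, 128.0], [192.0, -161.0], [-104.0, 148.0]] [[-130.0, 182.0], [207.0, 147.0]]
```

View pics/w3.png

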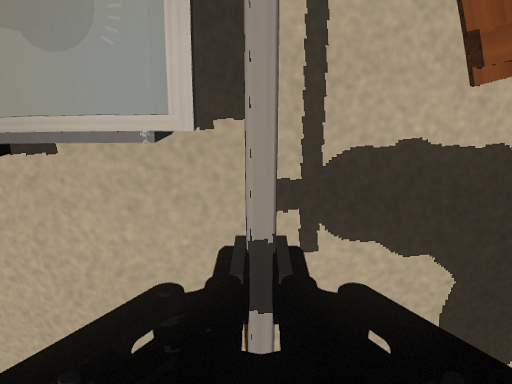

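The wrist view shows the cover's outer edge at column ~192, with the corner at about (192,130). I predicted (196,128), so the box estimate is good to about 2 mm. The bar runs parallel to the edge at columns 245–278. Next I'll lower the bar and slide it under the jutting edge.

Call:
{"method": "carry_out", "body": {"plan": [[0.02, 0, 0, 0, 0, 0, 0], [0.045, 0, 0, 0, 0, 0, 0], [0.06, 0, 0, 0, 0, 0, 0], [0.06, 0, -0.01, 0, 0, 0, 0], [0.06, 0, -0.022, 0, 0, 0, 0], [0.06, 0, -0.034, 0, 0, 0, 0], [0.06, 0, -0.042, 0, 0, 0, 0], [0.06, 0, -0.045, 0, 0, 0, 0], [0.06, 0, -0.045, 0, 0, 0, 0], [0.06, 0, -0.045, 0, 0, 0, 0]]}}

```text
time: 10.9
tool_pos: [0.4678, -0.0442, 0.0357]
tcp_rot: [[0.001, 0.992, -0.128], [-0.001, -0.128, -0.992], [-1.0, 0.001, 0.0]]
wrist_force: [0.4, 0.2, -0.4]
finger_gap: 0.0098
```

Run:
```python
from h import *
p,R,s=st(); a=np.radians(BY)
w=p+R@BAR; d=w[:2]-BO; print("bar box",1e3*np.array([np.cos(a)*d[0]+np.sin(a)*d[1],-np.sin(a)*d[0]+np.cos(a)*d[1],w[2]]).round(4))
print(s["wrist_force"],s["wrist_torque"],R.round(4).tolist())
im,d=read_camera("wrist"); cv2.imwrite("pics/w4.png",im[:,:,::-1])
C=cam("wrist"); print(proj(C,[b2w(x,y,z) for x,y,z in((-75,-83,66),(-68,-105,71))]).round(0).tolist())
```

```text
bar box [-29.8 -95.3  50.3]
[ 0.42742134  0.18650292 -0.37866127] [-0.02897472  0.13992211 -0.0058021 ] [[0.0006, 0.9918, -0.1281], [-0.0006, -0.1281, -0.9918], [-1.0, 0.0007, 0.0005]]
[[224.0, 171.0], [290.0, 153.0]]
```

View pics/w4.png

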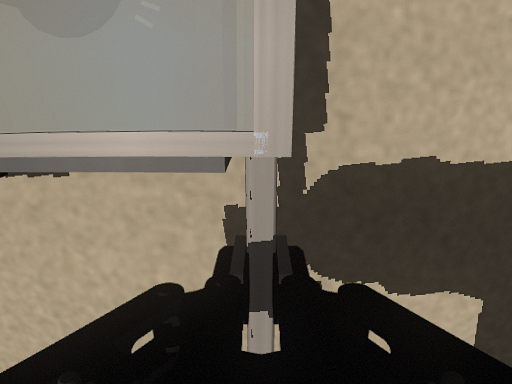

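The wrist view shows the bar (columns 246–275) under the cover's jutting lip. The cover corner is at about (292,157) and the housing corner at about (228,172), both within 2 mm of prediction. Now I'll lift.

Call:
{"method": "carry_out", "body": {"plan": [[-0.005, 0, 0, 0, 0, 0, 0], [-0.01, 0, 0, 0, 0, 0, 0], [-0.016, 0, -0.001, 0, 0, 0, 0], [-0.024, 0, -0.004, 0, 0, 0, 0], [-0.033, 0, -0.009, 0, 0, 0, 0], [-0.042, 0, -0.015, 0, 0, 0, 0], [-0.051, 0, -0.022, 0, 0, 0, 0], [-0.06, 0, -0.03, 0, 0, 0, 0], [-0.068, 0, -0.039, 0, 0, 0, 0], [-0.075, 0, -0.048, 0, 0, 0, 0]]}}

```text
time: 11.78
tool_pos: [0.474, 0.0049, 0.1114]
tcp_rot: [[0.001, 0.992, -0.127], [0.0, -0.127, -0.992], [-1.0, 0.001, -0.0]]
wrist_force: [-0.3, -1.4, -1.8]
finger_gap: 0.0094
```

Call:
{"method": "carry_out", "body": {"plan": [[-0.006, 0, -0.009, 0, 0, 0, 0], [-0.012, 0, -0.018, 0, 0, 0, 0], [-0.017, 0, -0.027, 0, 0, 0, 0], [-0.021, 0, -0.036, 0, 0, 0, 0], [-0.025, 0, -0.045, 0, 0, 0, 0], [-0.028, 0, -0.053, 0, 0, 0, 0], [-0.03, 0, -0.061, 0, 0, 0, 0], [-0.03, 0, -0.069, 0, 0, 0, 0], [-0.03, 0, -0.075, 0, 0, 0, 0], [-0.03, 0, -0.075, 0, 0, 0, 0]]}}

```text
time: 12.62
tool_pos: [0.4835, 0.0801, 0.1401]
tcp_rot: [[0.0, 0.992, -0.126], [0.001, -0.126, -0.992], [-1.0, 0.0, -0.001]]
wrist_force: [-0.0, -0.7, -1.8]
finger_gap: 0.0095
```

```bash
cat >> h.py <<'E'
def barbox(p,R):
    a=np.radians(BY); w=p+R@BAR; d=w[:2]-BO; return 1e3*np.array([np.cos(a)*d[0]+np.sin(a)*d[1],-np.sin(a)*d[0]+np.cos(a)*d[1],w[2]]).round(4)
E
python3 - <<'E'
from h import *
p,R,s=st(); print(s["time"],barbox(p,R),s["wrist_force"],s["wrist_torque"],R.round(4).tolist(),s["q"].round(2))
im,d=read_camera("wrist"); C=cam("wrist"); print(proj(C,[b2w(-93,62.5,121),b2w(-93,77.5,121),b2w(-79,62.5,121),b2w(-79,77.5,121),b2w(93,62.5,121)]).round(0).tolist())
r=cut_out("bar","wrist")
if r:
    m=np.array(r[0]["region"]);P=cloud(C,m,d);L=(P-p)@R
    for a in np.arange(-.06,.26,.04):
        k=(L[:,1]>a)&(L[:,1]<a+.04)
        if k.sum()>5: print(round(a+.02,3),np.median(L[k],0).round(4),k.sum())
sc,_=read_camera("scene")
b=cv2.resize(sc[120:280,180:380],(512,410))
cv2.imwrite("pics/w5.png",np.vstack([im,b])[:, :,::-1][:794])
for n in("slot_near","slot_far"): print(n,[x["at"] for x in pinpoint(n,"wrist")[:1]])
E
```

```text
12.6167 [-30.2  30.2 154.6] [-0.02728668 -0.66698116 -1.77108158] [-0.22162594  0.08290141 -0.16827213] [[0.0002, 0.9921, -0.1256], [0.001, -0.1256, -0.9921], [-1.0, 0.0, -0.001]] [-0.33  0.67  0.11  2.06 -0.18  0.41 -1.77]
[[194.0, 182.0], [164.0, 182.0], [193.0, 154.0], [162.0, 154.0], [190.0, -205.0]]
-0.04 [-0.0206 -0.0296  0.0007] 903
0.0 [-0.0205  0.0023  0.0008] 2102
0.04 [-0.0203  0.0353  0.0008] 2243
slot_near [[0.5253, 0.1174, 0.1006]]
slot_far []
```

```bash
python3 -c "
import cv2,numpy as np
a=cv2.imread('pics/w5.png');cv2.imwrite('pics/w5b.png',np.hstack([a[:384],cv2.resize(a[384:],(480,384))])[:, :][:, :992]) 
b=cv2.imread('pics/w5b.png');cv2.imwrite('pics/w5b.png',cv2.resize(b,(800,310)))"
```

```text
(no output)
```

View pics/w5b.png

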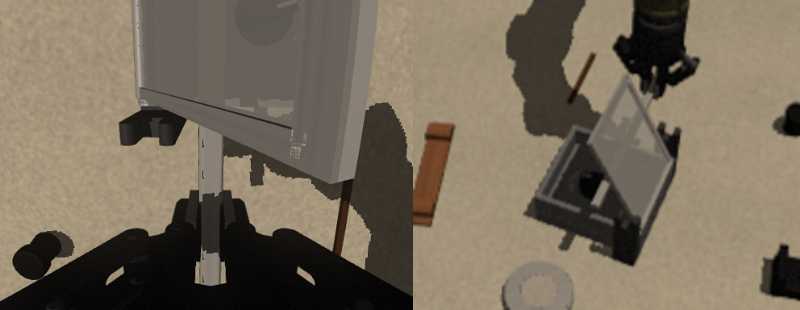

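The wrist view shows the cover raised by the bar and the dark near post at about (150–230, 134–180) in full-size pixels. The scene view shows the knob exposed. Next I'll zoom in on the near slot to align with it.

Run:
```python
from h import *
im=cv2.imread("pics/w5.png")[:384]
C=cam("wrist")
c=im[120:250,130:300].copy().astype(float); c=np.clip(c*2.2,0,255).astype(np.uint8); c=cv2.resize(c,None,fx=4.5,fy=4.5,interpolation=cv2.INTER_CUBIC)
for y in (52,62.5,77.5,88):
  for x in (-93,):
    u,v=(proj(C,b2w(x,y,117))[0]-[130,120]+.5)*4.5; cv2.circle(c,(int(u),int(v)),3,(0,0,255),-1)
u,v=(proj(C,b2w(-93,70,98))[0]-[130,120]+.5)*4.5; cv2.circle(c,(int(u),int(v)),3,(0,255,0),-1)
cv2.imwrite("pics/w5c.png",c)
```

```text
(no output)
```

View pics/w5c.png

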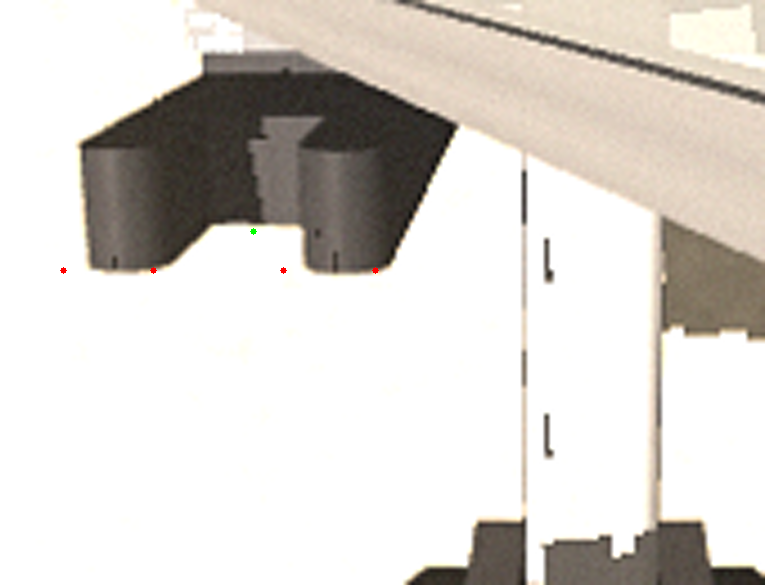

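The zoom shows the near post's prongs at crop columns 88–155 and 304–392, about 20 crop px (2 mm) toward −y of prediction. I'll hover at y = 68 and compare the bar and slot directly.

Call:
{"method": "carry_out", "body": {"plan": [[0.0, 0, -0.006, 0, 0, 0, 0], [0.0, 0, -0.012, 0, 0, 0, 0], [0.0, 0, -0.018, 0, 0, 0, 0], [0.0, 0, -0.024, 0, 0, 0, 0], [0.003, 0, -0.03, 0, 0, 0, 0], [0.007, 0, -0.034, 0, 0, 0, 0], [0.011, 0, -0.038, 0, 0, 0, 0], [0.015, 0, -0.038, 0, 0, 0, 0], [0.015, 0, -0.038, 0, 0, 0, 0], [0.015, 0, -0.038, 0, 0, 0, 0]]}}

```text
time: 13.7
tool_pos: [0.4876, 0.1155, 0.1248]
tcp_rot: [[-0.001, 0.992, -0.128], [-0.001, -0.128, -0.992], [-1.0, -0.001, 0.001]]
wrist_force: [-0.4, -1.4, -1.0]
finger_gap: 0.0097
```

Run:
```python
from h import *
p,R,s=st(); print(s["time"],p,barbox(p,R),s["wrist_force"],s["wrist_torque"],R.round(4).tolist(),s["q"].round(2))
C=cam("wrist"); im,d=read_camera("wrist"); np.savez("w6.npz",K=C[0],D=C[1],R=C[2],t=C[3],d=d)
r=cut_out("bar","wrist")
if r:
    m=np.array(r[0]["region"]);P=cloud(C,m,d);L=(P-p)@R
    for a in np.arange(-.06,.26,.02):
        k=(L[:,1]>a)&(L[:,1]<a+.02)
        if k.sum()>5: print(round(a+.01,3),np.median(L[k],0).round(4),k.sum())
c=im[90:250,150:370,::-1].astype(float); c=np.clip(c*2.2,0,255).astype(np.uint8); c=cv2.resize(c,None,fx=3.6,fy=3.6,interpolation=cv2.INTER_CUBIC)
for y in (52,62.5,77.5,88):
    u,v=(proj(C,b2w(-93,y,117))[0]-[150,90]+.5)*3.6; cv2.circle(c,(int(u),int(v)),3,(0,0,255),-1)
for y in (-6,6):
  for x in (-.02,.0,.02,.04):
    q=p+R@(np.array([-.0205,x,BAR[2]+y/1e3])); u,v=(proj(C,q)[0]-[150,90]+.5)*3.6; cv2.circle(c,(int(u),int(v)),3,(0,255,0),-1)
cv2.imwrite("pics/w6.png",c)
```

```text
13.7 [0.48763678 0.11549573 0.12477015] [-30.6  65.7 139.1] [-0.35688831 -1.4270248  -1.00108703] [-0.22348333  0.15511083 -0.08527644] [[-0.0015, 0.9918, -0.128], [-0.0007, -0.128, -0.9918], [-1.0, -0.0014, 0.0008]] [-0.4   0.71  0.12  2.04 -0.2   0.4  -1.82]
-0.03 [-0.0207 -0.0304  0.0002] 547
0.07 [-0.0191  0.0768  0.0065] 11
0.09 [-0.0194  0.0926  0.0062] 132
0.11 [-0.0196  0.103   0.0058] 59
```

View pics/w6.png

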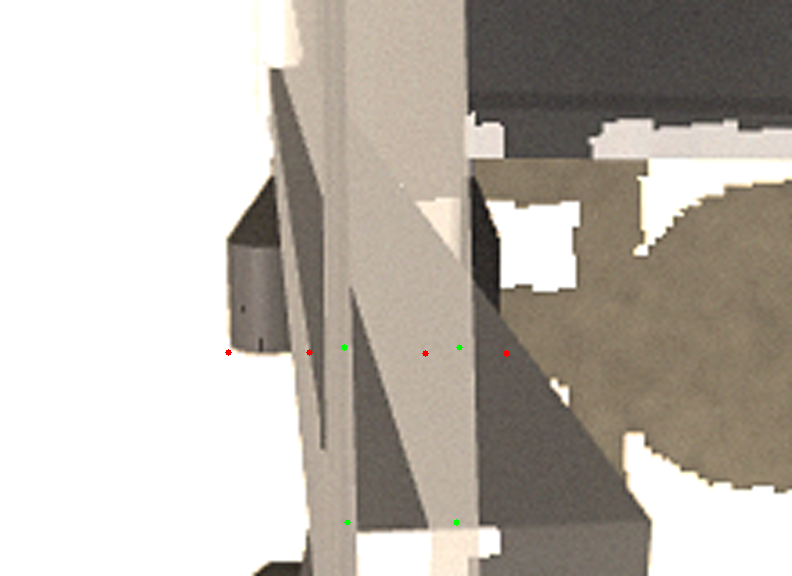

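Relative to the near slot the bar is about 5 mm short in y. I'll shift it and check the far post in the scene view.

Call:
{"method": "carry_out", "body": {"plan": [[0, 0, -0.001, 0, 0, 0, 0], [0, 0, -0.002, 0, 0, 0, 0], [0, 0, -0.003, 0, 0, 0, 0], [0, 0, -0.004, 0, 0, 0, 0], [0, 0, -0.005, 0, 0, 0, 0], [0, 0, -0.005, 0, 0, 0, 0], [0, 0, -0.005, 0, 0, 0, 0], [0, 0, -0.005, 0, 0, 0, 0], [0, 0, -0.005, 0, 0, 0, 0], [0, 0, -0.005, 0, 0, 0, 0]]}}

```text
time: 14.63
tool_pos: [0.4889, 0.1208, 0.1253]
tcp_rot: [[0.0, 0.992, -0.128], [-0.0, -0.128, -0.992], [-1.0, 0.0, 0.0]]
wrist_force: [-0.3, 0.6, -0.9]
finger_gap: 0.0097
```

Run:
```python
from h import *
p,R,s=st(); print(s["time"],p,barbox(p,R),s["wrist_force"],s["wrist_torque"],R.round(4).tolist())
C=cam("scene"); im,d=read_camera("scene")
v=proj(C,b2w(86,70,115))[0]; print(v); x0,y0=int(v[0])-50,int(v[1])-45; f=7
c=im[y0:y0+80,x0:x0+100,::-1].astype(float); c=np.clip(c*1.8,0,255).astype(np.uint8); c=cv2.resize(c,None,fx=f,fy=f,interpolation=cv2.INTER_CUBIC)
def dot(q,col):
    u,v=(proj(C,q)[0]-[x0,y0]+.5)*f; cv2.circle(c,(int(u),int(v)),2,col,-1)
for y in (52,62.5,77.5,88): dot(b2w(93,y,117),(0,0,255)); dot(b2w(-93,y,117),(0,0,255))
for yy in (-6,6):
    for zz in (-6,6):
        for xx in (.14,.12,.1): dot(p+R@(BAR+np.array([zz,0,yy])/1e3+np.array([0,xx,0])),(0,255,0))
cv2.imwrite("pics/s6.png",c)
```

```text
14.6333 [0.48889543 0.12080729 0.12529523] [-30.1  71.1 139.8] [-0.28612938  0.56395677 -0.93865371] [-0.19228644  0.18637754 -0.10559057] [[0.0002, 0.9918, -0.1278], [-0.0, -0.1278, -0.9918], [-1.0, 0.0002, 0.0]]
[291.12911241 233.0042726 ]
```

View pics/s6.png

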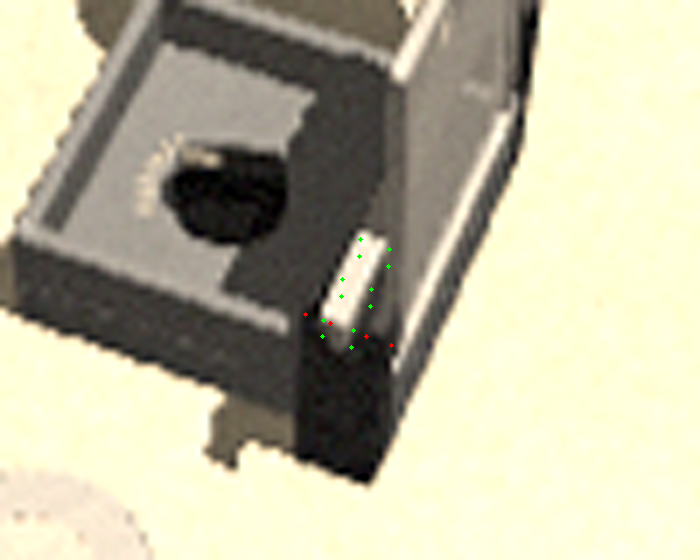

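The scene crop shows the bar's far end at about (322–390, 235–350), over the far post (columns 300–392), and the overlays agree to about 1 mm. I'll lower it gently.

Call:
{"method": "carry_out", "body": {"plan": [[0.003, 0, 0, 0, 0, 0, 0], [0.006, 0, 0, 0, 0, 0, 0], [0.009, 0, 0, 0, 0, 0, 0], [0.011, 0, 0, 0, 0, 0, 0], [0.013, 0, 0, 0, 0, 0, 0], [0.015, 0, 0, 0, 0, 0, 0], [0.0165, 0, 0, 0, 0, 0, 0], [0.018, 0, 0, 0, 0, 0, 0], [0.018, 0, 0, 0, 0, 0, 0], [0.018, 0, 0, 0, 0, 0, 0]]}}

```text
time: 15.52
tool_pos: [0.4888, 0.1207, 0.1072]
tcp_rot: [[-0.0, 0.992, -0.128], [-0.0, -0.128, -0.992], [-1.0, -0.0, 0.0]]
wrist_force: [0.5, -0.4, -0.6]
finger_gap: 0.0092
```

Call:
{"method": "carry_out", "body": {"plan": [[0.002, 0, 0, 0, 0, 0, 0], [0.004, 0, 0, 0, 0, 0, 0], [0.006, 0, 0, 0, 0, 0, 0], [0.008, 0, 0, 0, 0, 0, 0], [0.01, 0, 0, 0, 0, 0, 0], [0.0115, 0, 0, 0, 0, 0, 0], [0.013, 0, 0, 0, 0, 0, 0], [0.014, 0, 0, 0, 0, 0, 0], [0.014, 0, 0, 0, 0, 0, 0], [0.014, 0, 0, 0, 0, 0, 0]]}}

```text
time: 16.35
tool_pos: [0.4887, 0.1207, 0.0932]
tcp_rot: [[-0.0, 0.992, -0.128], [-0.0, -0.128, -0.992], [-1.0, -0.0, 0.0]]
wrist_force: [-0.5, -2.0, -1.4]
finger_gap: 0.0097
```

Run:
```python
from h import *
p,R,s=st(); print(s["time"],p,barbox(p,R),s["wrist_force"],s["wrist_torque"],R.round(4).tolist())
```

```text
16.35 [0.48873028 0.12070193 0.09319629] [-30.2  71.  107.7] [-0.49422541 -2.00166477 -1.42910568] [-0.34118862  0.04637518 -0.26455262] [[-0.0002, 0.9918, -0.1279], [-0.0002, -0.1279, -0.9918], [-1.0, -0.0002, 0.0003]]
```

Call:
{"method": "carry_out", "body": {"plan": [[0.0005, 0, 0, 0, 0, 0, 0], [0.001, 0, 0, 0, 0, 0, 0], [0.0015, 0, 0, 0, 0, 0, 0], [0.002, 0, 0, 0, 0, 0, 0], [0.0025, 0, 0, 0, 0, 0, 0], [0.003, 0, 0, 0, 0, 0, 0], [0.0035, 0, 0, 0, 0, 0, 0], [0.004, 0, 0, 0, 0, 0, 0], [0.004, 0, 0, 0, 0, 0, 0], [0.004, 0, 0, 0, 0, 0, 0]]}}

```text
time: 17.18
tool_pos: [0.4888, 0.1208, 0.0892]
tcp_rot: [[0.0, 0.992, -0.128], [-0.0, -0.128, -0.992], [-1.0, 0.0, 0.0]]
wrist_force: [-0.2, -1.4, -0.6]
finger_gap: 0.0095
```

Run:
```python
from h import *
p,R,s=st(); print(s["time"],p,barbox(p,R),s["wrist_force"],s["wrist_torque"],R.round(4).tolist())
```

```text
17.1833 [0.48883913 0.12075648 0.08922443] [-30.2  71.  103.7] [-0.23733353 -1.4041586  -0.59043465] [-0.35996916 -0.04693678 -0.19408699] [[0.0, 0.9918, -0.128], [-0.0001, -0.128, -0.9918], [-1.0, 0.0, 0.0001]]
```

Call:
{"method": "carry_out", "body": {"plan": [[0.0002, 0, 0, 0, 0, 0, 0], [0.0004, 0, 0, 0, 0, 0, 0], [0.0006, 0, 0, 0, 0, 0, 0], [0.0008, 0, 0, 0, 0, 0, 0], [0.001, 0, 0, 0, 0, 0, 0], [0.0012, 0, 0, 0, 0, 0, 0], [0.0014, 0, 0, 0, 0, 0, 0], [0.0015, 0, 0, 0, 0, 0, 0], [0.0015, 0, 0, 0, 0, 0, 0], [0.0015, 0, 0, 0, 0, 0, 0]]}}

```text
time: 18.02
tool_pos: [0.4888, 0.1208, 0.0886]
tcp_rot: [[0.001, 0.992, -0.128], [0.0, -0.128, -0.992], [-1.0, 0.001, -0.0]]
wrist_force: [-1.7, -1.7, 9.6]
finger_gap: 0.0096
```

Run:
```python
from h import *
p,R,s=st(); print(s["time"],p,barbox(p,R),s["wrist_force"],s["wrist_torque"],R.round(4).tolist())
```

```text
18.0167 [0.48884246 0.12079628 0.08857697] [-30.2  71.  103.1] [-1.72489597 -1.6543164   9.60147841] [-0.41764965  0.31223587 -0.24038895] [[0.0006, 0.9918, -0.1281], [0.0003, -0.1281, -0.9918], [-1.0, 0.0005, -0.0003]]
```

Call:
{"method": "carry_out", "body": {"plan": [[0, 0, 0, 0, 0, -0.05, 0], [0, 0, 0, 0, 0, -0.1, 0], [0, 0, 0, 0, 0, -0.15, 0], [0, 0, 0, 0, 0, -0.2, 0], [0, 0, 0, 0, 0, -0.25, 0], [0, 0, 0, 0, 0, -0.3, 0], [0, 0, 0, 0, 0, -0.35, 0], [0, 0, 0, 0, 0, -0.4, 0], [0, 0, 0, 0, 0, -0.4, 0], [0, 0, 0, 0, 0, -0.4, 0]]}}

```text
time: 18.85
tool_pos: [0.4888, 0.1208, 0.0886]
tcp_rot: [[-0.006, 0.992, -0.128], [0.001, -0.128, -0.992], [-1.0, -0.007, -0.0]]
wrist_force: [-2.8, -1.8, 9.8]
finger_gap: 0.0093
```

Run:
```python
from h import *
p,R,s=st(); print(s["time"],p,barbox(p,R),s["wrist_force"],s["wrist_torque"],R.round(4).tolist())
```

```text
18.85 [0.48875132 0.12084937 0.08860759] [-30.2  71.1 102.5] [-2.79861609 -1.7777791   9.83534146] [-0.4569898   0.22084346 -0.25090802] [[-0.0065, 0.9918, -0.1279], [0.0012, -0.1279, -0.9918], [-1.0, -0.0066, -0.0004]]
```

Call:
{"method": "carry_out", "body": {"plan": [[0.0001, 0, 0, 0, 0, -0.05, 0], [0.0002, 0, 0, 0, 0, -0.1, 0], [0.0003, 0, 0, 0, 0, -0.15, 0], [0.0004, 0, 0, 0, 0, -0.2, 0], [0.0005, 0, 0, 0, 0, -0.25, 0], [0.0006, 0, 0, 0, 0, -0.3, 0], [0.0007, 0, 0, 0, 0, -0.3, 0], [0.0008, 0, 0, 0, 0, -0.3, 0], [0.0008, 0, 0, 0, 0, -0.3, 0], [0.0008, 0, 0, 0, 0, -0.3, 0]]}}

```text
time: 19.68
tool_pos: [0.4886, 0.1209, 0.0885]
tcp_rot: [[-0.011, 0.992, -0.128], [0.002, -0.128, -0.992], [-1.0, -0.012, -0.001]]
wrist_force: [-4.7, -1.6, 17.0]
finger_gap: 0.0095
```

Run:
```python
from h import *
p,R,s=st(); print(s["time"],p,barbox(p,R),s["wrist_force"],s["wrist_torque"],R.round(4).tolist())
```

```text
19.6833 [0.48864864 0.12085853 0.08847869] [-30.2  71.1 101.9] [-4.65177708 -1.60678293 16.99550836] [-0.47287909  0.4047037  -0.22464106] [[-0.0115, 0.9917, -0.1279], [0.0021, -0.1279, -0.9918], [-0.9999, -0.0117, -0.0006]]
```

The reading is 17.0 N. I'll hold it for 0.8 s, then ease off.

Call:
{"method": "carry_out", "body": {"plan": [[0, 0, 0, 0, 0, 0, 0], [0, 0, 0, 0, 0, 0, 0], [0, 0, 0, 0, 0, 0, 0], [0, 0, 0, 0, 0, 0, 0], [0, 0, 0, 0, 0, 0, 0], [0, 0, 0, 0, 0, 0, 0], [0, 0, 0, 0, 0, 0, 0], [0, 0, 0, 0, 0, 0, 0], [0, 0, 0, 0, 0, 0, 0], [0, 0, 0, 0, 0, 0, 0]]}}

```text
time: 20.52
tool_pos: [0.4886, 0.1208, 0.0884]
tcp_rot: [[-0.012, 0.992, -0.128], [0.002, -0.128, -0.992], [-1.0, -0.012, -0.001]]
wrist_force: [-4.0, -1.4, 17.4]
finger_gap: 0.0095
```

Call:
{"method": "carry_out", "body": {"plan": [[-0.0002, 0, 0, 0, 0, 0, 0], [-0.0004, 0, 0, 0, 0, 0.1, 0], [-0.0006, 0, 0, 0, 0, 0.2, 0], [-0.0008, 0, 0, 0, 0, 0.3, 0], [-0.001, 0, 0, 0, 0, 0.4, 0], [-0.0012, 0, 0, 0, 0, 0.4, 0], [-0.0014, 0, 0, 0, 0, 0.4, 0], [-0.0016, 0, 0, 0, 0, 0.4, 0], [-0.0018, 0, 0, 0, 0, 0.4, 0], [-0.0018, 0, 0, 0, 0, 0.4, 0]]}}

```text
time: 21.35
tool_pos: [0.4888, 0.1208, 0.0889]
tcp_rot: [[-0.005, 0.992, -0.128], [0.001, -0.128, -0.992], [-1.0, -0.005, 0.0]]
wrist_force: [-1.8, -1.4, 5.2]
finger_gap: 0.0095
```

Run:
```python
from h import *
p,R,s=st(); print(s["time"],p,barbox(p,R),s["wrist_force"],s["wrist_torque"],R.round(4).tolist())
C=cam("scene"); im,d=read_camera("scene")
v=proj(C,b2w(86,70,115))[0]; x0,y0=int(v[0])-50,int(v[1])-60; f=6
c=im[y0:y0+100,x0:x0+100,::-1].astype(float); c=np.clip(c*1.8,0,255).astype(np.uint8); c=cv2.resize(c,None,fx=f,fy=f,interpolation=cv2.INTER_CUBIC)
def dot(q,col):
    u,v=(proj(C,q)[0]-[x0,y0]+.5)*f; cv2.circle(c,(int(u),int(v)),2,col,-1)
for y in (52,62.5,77.5,88): dot(b2w(93,y,117),(0,0,255))
for y in (64,76):
    for x in (110,95,80,60): dot(b2w(x,y,110),(0,255,0))
cv2.imwrite("pics/s7.png",c)
```

```text
21.35 [0.48879816 0.12082062 0.08885978] [-30.1  71.1 102.9] [-1.84166024 -1.44919407  5.19063773] [-0.39373462  0.13597301 -0.15488838] [[-0.0052, 0.9918, -0.1277], [0.0006, -0.1277, -0.9918], [-1.0, -0.0052, 0.0]]
```

View pics/s7.png

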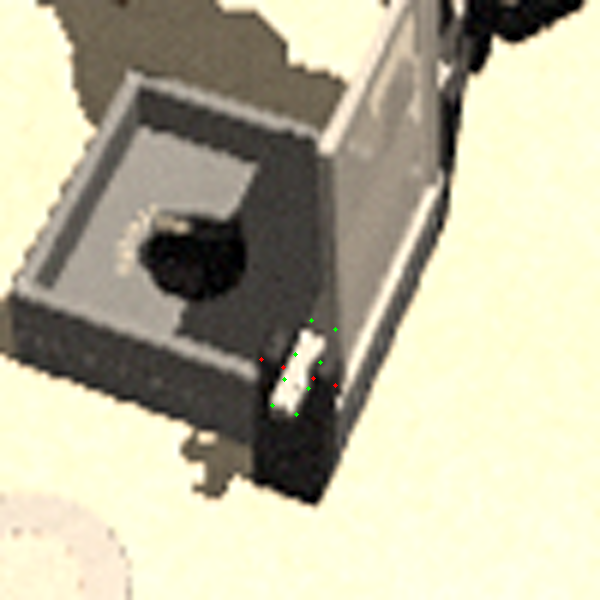

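The scene crop shows the bar's far end at about (272–325, 330–415), right on the seated overlay inside the far slot, with the cover standing open. I'll release and back away upward.

Call:
{"method": "carry_out", "body": {"plan": [[-0.0004, 0, 0, 0, 0, 0.2, 0], [-0.0006, 0, 0, 0, 0, 0.3, 0], [-0.0006, 0, 0, 0, 0, 0.3, 0.15], [-0.0006, 0, 0, 0, 0, 0.3, 0.4], [-0.0006, 0, 0, 0, 0, 0.3, 0.6], [-0.0006, 0, 0, 0, 0, 0.3, 0.6], [-0.0006, 0, 0, 0, 0, 0.3, 0.6], [-0.003, 0, 0, 0, 0, 0.3, 0.6], [-0.008, 0, 0, 0, 0, 0.3, 0.6], [-0.014, 0, 0, 0, 0, 0.3, 0.6]]}}

```text
time: 22.23
tool_pos: [0.4888, 0.1208, 0.1031]
tcp_rot: [[-0.0, 0.992, -0.128], [-0.0, -0.128, -0.992], [-1.0, -0.0, 0.0]]
wrist_force: [-0.1, -0.8, 0.3]
finger_gap: 0.0511
```

Call:
{"method": "carry_out", "body": {"plan": [[-0.01, 0, 0, 0, 0, 0, 0.6], [-0.025, 0, 0, 0, 0, 0, 0.6], [-0.045, 0, 0, 0, 0, 0, 0.6], [-0.07, -0.0, 0, 0, 0, 0, 0.6], [-0.095, -0.0, 0, 0, 0, 0, 0.6], [-0.12, -0.0, 0.0, 0, 0, 0, 0.6], [-0.12, -0.0, 0.02, 0, 0, 0, 0.6], [-0.12, -0.0, 0.05, 0, 0, 0, 0.6], [-0.12, 0, 0.07, 0, 0, 0, 0.6], [-0.12, 0, 0.07, 0, 0, 0, 0.6]]}}

```text
time: 23.07
tool_pos: [0.4791, 0.0461, 0.2241]
tcp_rot: [[0.0, 0.991, -0.135], [-0.003, -0.135, -0.991], [-1.0, 0.001, 0.003]]
wrist_force: [0.3, -1.0, 0.1]
finger_gap: 0.0511
```

Run:
```python
from h import *
p,R,s=st(); print(s["time"],p,s["wrist_force"],R.round(4).tolist(),s["q"].round(2))
C=cam("scene"); im,d=read_camera("scene")
for n in ("knob_grip","bar"): print(n,[(np.round(a["at"],4).tolist(),round(a["conf"],2)) for a in pinpoint(n,"scene")[:1]])
x0,y0=225,150;f=5
c=im[y0:y0+110,x0:x0+130,::-1].astype(float); c=np.clip(c*1.8,0,255).astype(np.uint8); c=cv2.resize(c,None,fx=f,fy=f,interpolation=cv2.INTER_CUBIC)
def dot(q,col):
    u,v=(proj(C,q)[0]-[x0,y0]+.5)*f; cv2.circle(c,(int(u),int(v)),2,col,-1)
for y in (64,76):
    for x in (110,80,-80,-140): dot(b2w(x,y,110),(0,255,0))
for r in (-22,0,22): dot(b2w(r*np.cos(-1.021),-15+r*np.sin(-1.021),60),(0,0,255))
cv2.imwrite("pics/s8.png",c)
```

```text
23.0667 [0.47905704 0.0460842  0.22413533] [ 0.34008353 -0.9852442   0.138587  ] [[0.0004, 0.9909, -0.135], [-0.0029, -0.135, -0.9908], [-1.0, 0.0008, 0.0028]] [-0.31  0.52  0.18  2.01 -0.15  0.62 -1.74]
knob_grip [([0.5942, 0.0209, 0.0549], 0.94)]
bar []
```

View pics/s8.png

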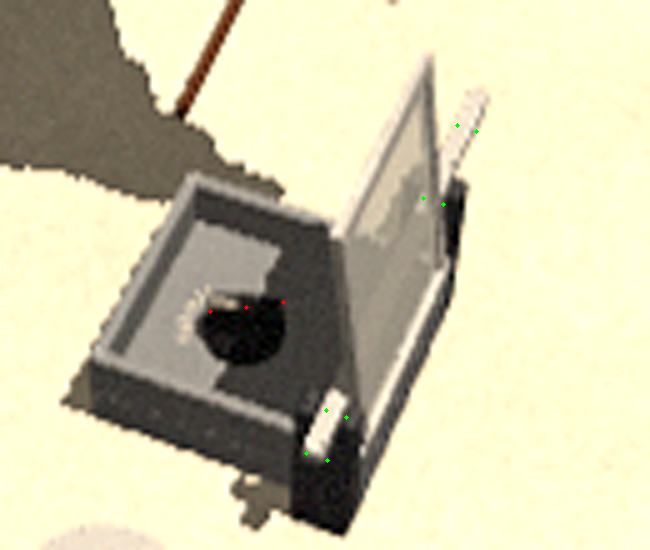

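The view shows the bar lying in both slots (far end ~(325,425), near end ~(470,120)), the cover resting open on it, and the knob at about (240,325) with its pointer at the start mark. I'll move over the knob.

Call:
{"method": "carry_out", "body": {"plan": [[0, 0.01, 0.001, -7, 0, 0, 0.6], [0, 0.022, 0.002, -14, 0, 0, 0.6], [0, 0.036, 0.003, -21, 0, 0, 0.6], [0, 0.05, 0.004, -28, 0, 0, 0.6], [0, 0.064, 0.005, -35, 0, 0, 0.6], [0, 0.078, 0.006, -42, 0, 0, 0.6], [0, 0.092, 0.007, -49, 0, 0, 0.6], [0, 0.106, 0.008, -56, 0, 0, 0.6], [0, 0.116, 0.009, -63, 0, 0, 0.6], [0, 0.124, 0.01, -70, 0, 0, 0.6]]}}

```text
time: 24.05
tool_pos: [0.6028, 0.0271, 0.2229]
tcp_rot: [[0.001, 0.452, 0.892], [0.001, 0.892, -0.452], [-1.0, 0.001, 0.0]]
wrist_force: [-0.4, -0.8, 0.3]
finger_gap: 0.0514
```

Call:
{"method": "carry_out", "body": {"plan": [[0, 0, 0, -7, 0, 0, 0.6], [0, 0, 0, -14, 0, 0, 0.6], [0, 0, 0, -21, 0, 0, 0.6], [0, 0, 0, -28, 0, 0, 0.6], [0, 0, 0, -35, 0, 0, 0.6], [0, 0, 0, -42, 0, 0, 0.6], [0.01, 0, 0, -48, 0, 0, 0.6], [0.02, 0, 0, -51.8, 0, 0, 0.6], [0.024, 0, 0, -51.8, 0, 0, 0.6], [0.024, 0, 0, -51.8, 0, 0, 0.6]]}}

```text
time: 24.88
tool_pos: [0.601, 0.0265, 0.1978]
tcp_rot: [[-0.002, -0.413, 0.911], [0.0, 0.911, 0.413], [-1.0, 0.001, -0.002]]
wrist_force: [-0.5, -0.5, -0.5]
finger_gap: 0.0512
```

Run:
```python
from h import *
p,R,s=st(); print(s["time"],p.round(4),s["wrist_force"],R.round(4).tolist(),s["q"].round(2),"yaw",np.degrees(np.arctan2(R[1,1],R[0,1])))
C=cam("wrist"); im,d=read_camera("wrist")
print([(np.round(a["at"],4).tolist(),round(a["conf"],2)) for a in pinpoint("knob_grip","wrist")[:1]])
r=cut_out("knob","wrist")
if r:
    m=np.array(r[0]["region"]);P=cloud(C,m,d); G=P[(P[:,2]>.054)&(P[:,2]<.066)]
    print(r[0]["conf"],m.sum(),np.percentile(P[:,2],[5,50,95]).round(4),len(G))
    if len(G)>20: print(cv2.minAreaRect(G[:,:2].astype(np.float32)))
c=np.clip(im[:,:,::-1].astype(float)*1.8,0,255).astype(np.uint8)
c=cv2.resize(c,(768,576),interpolation=cv2.INTER_CUBIC)
def dot(q,col):
    u,v=(proj(C,q)[0]+.5)*1.5; cv2.circle(c,(int(u),int(v)),2,col,-1)
for r in (-22,0,22): dot(b2w(r*np.cos(-1.021),-15+r*np.sin(-1.021),60),(0,0,255))
dot(p,(0,255,0))
cv2.imwrite("pics/w9.png",c)
```

```text
24.8833 [0.601  0.0265 0.1978] [-0.46264901 -0.51545222 -0.5105975 ] [[-0.0022, -0.4134, 0.9105], [0.0002, 0.9105, 0.4134], [-1.0, 0.0011, -0.002]] [ 0.13  0.73 -0.45  1.66  0.39  0.84 -0.05] yaw 114.42021134258917
[([0.5988, 0.0227, 0.0498], 0.9)]
0.77 2303 [0.0342 0.0362 0.0604] 786
((0.6005011796951294, 0.019587339833378792), (0.014000337570905685, 0.04358914867043495), 10.52456283569336)
```

The view limit (12) is reached, so I go on by numbers. The depth fit gives the knob grip at (0.6005, 0.0196), size 14 × 44 mm as given. Its angle is −79.5°, so the knob already stands at q ≈ 0.24 rad. I'll align the jaws to it and go down.

Call:
{"method": "carry_out", "body": {"plan": [[0.005, -0.002, -0.001, 4, 0, 0, 0.5], [0.015, -0.004, -0.002, 8, 0, 0, 0.5], [0.03, -0.006, -0.003, 12, 0, 0, 0.5], [0.045, -0.006, -0.003, 13.9, 0, 0, 0.5], [0.06, -0.006, -0.003, 13.9, 0, 0, 0.5], [0.075, -0.006, -0.003, 13.9, 0, 0, 0.5], [0.09, -0.006, -0.003, 13.9, 0, 0, 0.5], [0.1, -0.006, -0.003, 13.9, 0, 0, 0.5], [0.105, -0.006, -0.003, 13.9, 0, 0, 0.5], [0.105, -0.006, -0.003, 13.9, 0, 0, 0.5]]}}

```text
time: 25.87
tool_pos: [0.6011, 0.019, 0.0932]
tcp_rot: [[-0.001, -0.183, 0.983], [-0.0, 0.983, 0.183], [-1.0, -0.0, -0.001]]
wrist_force: [0.4, 0.3, 0.0]
finger_gap: 0.0424
```

Run:
```python
from h import *
p,R,s=st(); print(s["time"],p.round(4),s["wrist_force"],s["q"].round(2),s["finger_gap"],"yaw",np.degrees(np.arctan2(R[1,1],R[0,1])))
C=cam("wrist"); im,d=read_camera("wrist")
r=cut_out("knob","wrist")
if r:
    m=np.array(r[0]["region"]);P=cloud(C,m,d); G=P[(P[:,2]>.054)&(P[:,2]<.066)]
    print(r[0]["conf"],m.sum(),len(G))
    if len(G)>20:
        print(cv2.minAreaRect(G[:,:2].astype(np.float32)))
        L=(G-p)@R; print(np.percentile(L[:,1:],[2,50,98],axis=0).round(4))
# clearance to cover: scene cloud in box frame, high points
a=np.radians(BY)
for c in("scene","top"):
    im,d=read_camera(c);P=cloud(cam(c),np.ones(d.shape,bool),d)
    q=P[:,:2]-BO; X=np.cos(a)*q[:,0]+np.sin(a)*q[:,1]; Y=-np.sin(a)*q[:,0]+np.cos(a)*q[:,1]
    for z in (.13,.16,.19,.22,.25,.28,.32):
        k=(abs(P[:,2]-z)<.015)&(abs(X)<.075)&(Y>-.1)&(Y<.1); print(c,z,k.sum(),np.sort((Y[k]*1e3).round()).astype(int)[::max(1,k.sum()//12)])
```

```text
25.8667 [0.6011 0.019  0.0932] [0.43568195 0.29071345 0.02882176] [ 0.07  0.86 -0.31  1.74  0.41  0.61 -0.3 ] 0.04237930771891221 yaw 100.55100706584814
0.8 4926 1752
((0.600043535232544, 0.019730381667613983), (0.013665343634784222, 0.0435296893119812), 10.900467872619629)
[[-0.0192 -0.0073]
 [ 0.0028 -0.0008]
 [ 0.0221  0.0059]]
scene 0.13 155 [-11  72  73  74  74  74  75  75  75  76  76  76  77]
scene 0.16 227 [-24 -11  -2   4  65  69  70  71  71  72  72  73  74]
scene 0.19 289 [-28  -8  -2   3   6  10  65  66  67  67  68  69  72]
scene 0.22 276 [-44 -13  -6   1   8  61  62  63  64  64  64  65]
scene 0.25 392 [-52 -29 -15  -7   3  13  20  56  58  60  62  62  64]
scene 0.28 207 [-53 -40 -31 -25 -17 -12  -4   3   7  12  16  18  21]
scene 0.32 219 [-46 -36 -29 -23 -16 -10  -4   1   6  10  14  17  20]
top 0.13 20 [69 70 70 70 70 71 71 71 72 72 72 72 72 72 72 72 73 73 73 76]
top 0.16 25 [66 66 66 67 67 67 68 68 68 69 69 69 71]
top 0.19 30 [62 62 62 63 63 63 64 64 64 64 65 65 65 66 67]
top 0.22 33 [58 58 59 59 59 60 60 60 60 60 61 61 61 61 61 62 65]
top 0.25 102 [56 56 57 57 58 58 59 60 60 61 61 62 63]
top 0.28 0 []
top 0.32 0 []
```

The cover rests at about 1.44 rad and the arm clears it by 35 mm or more. The knob is centred between the jaws. Next: down and grip.

Call:
{"method": "carry_out", "body": {"plan": [[0.01, 0, 0, 0.3, 0, 0, 0.5], [0.022, 0, 0, 0.3, 0, 0, 0.5], [0.034, 0, 0, 0.3, 0, 0, 0.5], [0.043, 0, 0, 0.3, 0, 0, 0.5], [0.049, 0, 0, 0.3, 0, 0, 0.5], [0.053, 0, 0, 0.3, 0, 0, 0.5], [0.053, 0, 0, 0.3, 0, 0, 0.3], [0.053, 0, 0, 0.3, 0, 0, 0.1], [0.053, 0, 0, 0.3, 0, 0, 0], [0.053, 0, 0, 0.3, 0, 0, 0]], "grip_force": 60}}

```text
time: 26.9
tool_pos: [0.5995, 0.0186, 0.0409]
tcp_rot: [[-0.003, -0.178, 0.984], [-0.001, 0.984, 0.178], [-1.0, -0.0, -0.004]]
wrist_force: [-4.5, -0.6, 2.7]
finger_gap: 0.0128
```

Call:
{"method": "carry_out", "body": {"plan": [[0, 0, 0, 0, 0, 0, 0], [0, 0, 0, 0, 0, 0, 0], [0, 0, 0, 0, 0, 0, 0], [0, 0, 0, 2, 0, 0, 0], [0, 0, 0, 5, 0, 0, 0], [0, 0, 0, 8, 0, 0, 0], [0, 0, 0, 11, 0, 0, 0], [0, 0, 0, 14, 0, 0, 0], [0, 0, 0, 17, 0, 0, 0], [0, 0, 0, 20, 0, 0, 0]]}}

```text
time: 27.73
tool_pos: [0.5993, 0.0186, 0.0409]
tcp_rot: [[-0.004, 0.171, 0.985], [-0.001, 0.985, -0.171], [-1.0, -0.002, -0.004]]
wrist_force: [-6.6, -0.6, 3.6]
finger_gap: 0.0126
```

Run:
```python
from h import *
p,R,s=st(); print(s["time"],p.round(4),s["wrist_force"],s["wrist_torque"],s["q"].round(2),s["finger_gap"],"yaw",np.degrees(np.arctan2(R[1,1],R[0,1])))
```

```text
27.7333 [0.5993 0.0186 0.0409] [-6.57377715 -0.59667257  3.56389781] [-0.06225962  1.21506618  0.05679651] [-0.01  0.93 -0.18  1.76  0.32  0.48 -0.57] 0.012628143570629084 yaw 80.12757184192425
```

Call:
{"method": "carry_out", "body": {"plan": [[0, 0, -0.0005, 3, 0, 0, 0], [0, 0, -0.001, 6, 0, 0, 0], [0, 0, -0.001, 9, 0, 0, 0], [0, 0, -0.001, 12, 0, 0, 0], [0, 0, -0.001, 15, 0, 0, 0], [0, 0, -0.001, 18, 0, 0, 0], [0, 0, -0.001, 20, 0, 0, 0], [0, 0, -0.001, 22, 0, 0, 0], [0, 0, -0.001, 24, 0, 0, 0], [0, 0, -0.001, 25, 0, 0, 0]]}}

```text
time: 28.57
tool_pos: [0.599, 0.0187, 0.0409]
tcp_rot: [[-0.003, 0.571, 0.821], [-0.001, 0.821, -0.571], [-1.0, -0.002, -0.002]]
wrist_force: [-5.4, -0.7, 4.1]
finger_gap: 0.0126
```

Run:
```python
from h import *
p,R,s=st(); print(s["time"],p.round(4),s["wrist_force"],s["wrist_torque"],s["finger_gap"],"yaw",np.degrees(np.arctan2(R[1,1],R[0,1])))
```

```text
28.5667 [0.599  0.0187 0.0409] [-5.43242812 -0.71311655  4.10524487] [-0.14433369  1.19493059 -0.02233673] 0.012592182275436948 yaw 55.17056465089732
```

Yaw is 55.2° and the stop should be near 51°. I'll creep on in 0.7° steps until the torque rises.

Call:
{"method": "carry_out", "body": {"plan": [[0, 0, 0, 0.7, 0, 0, 0], [0, 0, 0, 1.4, 0, 0, 0], [0, 0, 0, 2.1, 0, 0, 0], [0, 0, 0, 2.8, 0, 0, 0], [0, 0, 0, 3.5, 0, 0, 0], [0, 0, 0, 4.0, 0, 0, 0], [0, 0, 0, 4.5, 0, 0, 0], [0, 0, 0, 5.0, 0, 0, 0], [0, 0, 0, 5.0, 0, 0, 0], [0, 0, 0, 5.0, 0, 0, 0]]}}

```text
time: 29.4
tool_pos: [0.5989, 0.0187, 0.0409]
tcp_rot: [[-0.003, 0.639, 0.769], [-0.001, 0.769, -0.639], [-1.0, -0.002, -0.002]]
wrist_force: [-5.8, -0.9, 4.0]
finger_gap: 0.0128
```

Run:
```python
from h import *
p,R,s=st(); print(s["time"],p.round(4),s["wrist_force"],s["wrist_torque"],s["finger_gap"],"yaw",np.degrees(np.arctan2(R[1,1],R[0,1])))
```

```text
29.4 [0.5989 0.0187 0.0409] [-5.81759931 -0.94399628  3.97614254] [-0.16479018  1.13174612  0.15733981] 0.012809386813459363 yaw 50.28788494773818
```

Call:
{"method": "carry_out", "body": {"plan": [[0, 0, 0, 0.5, 0, 0, 0], [0, 0, 0, 1.0, 0, 0, 0], [0, 0, 0, 1.5, 0, 0, 0], [0, 0, 0, 2.0, 0, 0, 0], [0, 0, 0, 2.5, 0, 0, 0], [0, 0, 0, 3.0, 0, 0, 0], [0, 0, 0, 3.5, 0, 0, 0], [0, 0, 0, 4.0, 0, 0, 0], [0, 0, 0, 4.0, 0, 0, 0], [0, 0, 0, 4.0, 0, 0, 0]]}}

```text
time: 30.23
tool_pos: [0.5989, 0.0188, 0.0409]
tcp_rot: [[-0.003, 0.686, 0.728], [-0.002, 0.728, -0.686], [-1.0, -0.003, -0.001]]
wrist_force: [-5.9, -2.3, 4.6]
finger_gap: 0.0129
```

Run:
```python
from h import *
p,R,s=st(); print(s["time"],p.round(4),s["wrist_force"],s["wrist_torque"],s["finger_gap"],"yaw",np.degrees(np.arctan2(R[1,1],R[0,1])))
```

```text
30.2333 [0.5989 0.0188 0.0409] [-5.86781123 -2.30236327  4.60309073] [-0.42565126  1.21271669  1.69466894] 0.012854120740688207 yaw 46.68274852139466
```

The torque reached 1.7 N m, so the knob is on its stop. I'll relax the wind-up slightly, without reversing, then open and rise.

Call:
{"method": "carry_out", "body": {"plan": [[0, 0, 0, -1, 0, 0, 0], [0, 0, 0, -2, 0, 0, 0], [0, 0, 0, -2.5, 0, 0, 0], [0, 0, 0, -2.5, 0, 0, 0.2], [0, 0, 0, -2.5, 0, 0, 0.4], [0, 0, 0, -2.5, 0, 0, 0.5], [0, 0, 0, -2.5, 0, 0, 0.5], [-0.01, 0, 0, -2.5, 0, 0, 0.5], [-0.025, 0, 0, -2.5, 0, 0, 0.5], [-0.045, 0, 0, -2.5, 0, 0, 0.5]]}}

```text
time: 31.07
tool_pos: [0.5999, 0.0191, 0.0859]
tcp_rot: [[-0.002, 0.659, 0.752], [-0.0, 0.752, -0.659], [-1.0, -0.001, -0.001]]
wrist_force: [1.0, -0.6, -0.2]
finger_gap: 0.0427
```

Call:
{"method": "carry_out", "body": {"plan": [[-0.015, 0, 0, 0, 0, 0, 0.5], [-0.035, 0, 0, 0, 0, 0, 0.5], [-0.055, 0, 0, 0, 0, 0, 0.5], [-0.075, 0, 0, 0, 0, 0, 0.5], [-0.09, 0, 0, 0, 0, 0, 0.5], [-0.1, 0, 0, 0, 0, 0, 0.5], [-0.1, 0, 0, 0, 0, 0, 0.5], [-0.1, 0, 0, 0, 0, 0, 0.5], [-0.1, 0, 0, 0, 0, 0, 0.5], [-0.1, 0, 0, 0, 0, 0, 0.5]]}}

```text
time: 31.9
tool_pos: [0.5996, 0.019, 0.1846]
tcp_rot: [[-0.002, 0.659, 0.752], [-0.0, 0.752, -0.659], [-1.0, -0.002, -0.002]]
wrist_force: [0.5, -0.3, 0.1]
finger_gap: 0.0425
```

Run:
```python
from h import *
p,R,s=st(); print(s["time"],p.round(4),s["wrist_force"],s["finger_gap"],"yaw",np.degrees(np.arctan2(R[1,1],R[0,1])))
C=cam("wrist"); im,d=read_camera("wrist")
r=cut_out("knob","wrist")
if r:
    m=np.array(r[0]["region"]);P=cloud(C,m,d); G=P[(P[:,2]>.054)&(P[:,2]<.066)]
    print(r[0]["conf"],m.sum(),len(G)); print(cv2.minAreaRect(G[:,:2].astype(np.float32)))
a=np.radians(BY)
for c in("scene","top"):
    im,d=read_camera(c);P=cloud(cam(c),np.ones(d.shape,bool),d)
    q=P[:,:2]-BO; X=np.cos(a)*q[:,0]+np.sin(a)*q[:,1]; Y=-np.sin(a)*q[:,0]+np.cos(a)*q[:,1]
    k=(P[:,2]>.1)&(P[:,2]<.117)&(abs(Y-.07)<.012)
    for lo,hi in((-170,-130),(-130,-95),(93,120)):
        j=k&(X*1e3>lo)&(X*1e3<hi); print(c,"bar",lo,j.sum(),np.median(P[j,2]).round(4) if j.sum() else "",np.median(Y[j]).round(4) if j.sum() else "")
    for z in (.13,.19,.24):
        j=(abs(P[:,2]-z)<.01)&(abs(X)<.068)&(Y>.05)&(Y<.1); print("cover",z,np.median(Y[j]*1e3).round(1) if j.sum() else "")
for n in("tin","loupe","core","mug","pencil","tape","cleaner"):
    print(n,[np.round(x["at"],3).tolist() for x in pinpoint(n,"top")[:1]])
```

```text
31.9 [0.5996 0.019  0.1846] [ 0.5408649  -0.27853155  0.05866702] 0.04253201101540454 yaw 48.757048963423934
0.76 2445 867
((0.6005234718322754, 0.019326521083712578), (0.04380590841174126, 0.01395907998085022), 50.68470001220703)
scene bar -170 45 0.1107 0.0687
scene bar -130 33 0.1104 0.0689
scene bar 93 32 0.1104 0.0663
cover 0.13 74.8
cover 0.19 67.3
cover 0.24 62.0
top bar -170 0  
top bar -130 0  
top bar 93 0  
cover 0.13 
cover 0.19 
cover 0.24 
tin [[0.793, -0.015, -0.001]]
loupe []
core [[0.456, -0.411, -0.003]]
mug [[0.554, -0.486, 0.005]]
pencil [[0.368, -0.06, 0.002]]
tape []
cleaner [[0.663, -0.383, -0.005]]
```

The knob grip now lies at −129.3°, and the stop at q = 1.1 is −128.9°. Both bar ends have their tops at 110 mm (seated), and the cover is resting open. The robot is clear, so I'll hand in.

```bash
python3 -c "
from station import *
print(finish_job(), get_state()['time'])"
```

```text
the job is handed in; nothing more can be done
the job is handed in; nothing more can be done
```

The cover is propped open on the bar, the knob is turned clockwise to its stop, and I handed the job in at about 32 s of the 72 s allowed.

**What I did:**
- I gripped the bar about 93 mm from its centre and slid it under the cover's lip. I raised the cover and lowered the bar into both slots, about 30 mm off centre toward the robot.
- I pressed it home at 17.0–17.4 N for about 0.8 s and let go. The readings between moves never went above 17.4 N.
- I turned the knob until the torque rose sharply to 1.7 N m at the hard stop, then released it and withdrew upward.

**Last checks:**
- **Bar:** both ends have their top face at 110–111 mm, which is fully seated.
- **Cover:** its slope in the depth data fits the expected 1.44 rad.
- **Knob:** the grip lies at −129.3°, against −128.9° for the stop. It started at about q = 0.24, not 0.
- **Bystanders:** the tin, core, mug, pencil and cleaner are where they were, within measuring error.

**Failed or incomplete checks:**
- The loupe and tape were not detected in the last top picture, though I never worked near either.
- The top camera gave no reading of the bar or cover at the end, so those checks rest on the scene camera alone.
- I used all 12 picture views before the knob step, so that part was checked by numbers only.
- The split of the pressing force between the two posts was not clear from the wrist torque. I tilted the bar slightly far-end-down while pressing to load the far slot too.

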